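# Pack a lot of glass bud vases into a transit tray

### The arm

A 6-joint arm with a two-finger parallel gripper is mounted at the origin on the work surface. World frame = base frame: x ahead of the robot, y to its left, z up, the work surface at z = 0. Lengths are in m, angles in rad, forces in N, time in s.
With the tool pointing down it reaches from about 0.3 to 0.875 m from the base axis. Payload 6.4 kg.
Tool frame: the origin (TCP) lies midway between the tips of the shut fingers; the grasp point (between the pads) lies 19 mm behind it (env.grasp_offset is the distance from the TCP to the grasp point, in m); z points along the fingers, y is the line along which they close (so a half turn about z gives the same grasp; the last joint's range is limited). The gripper opens to 88 mm and grips with 3 to 60 N. Pads are 18 mm wide; open, the fingers measure 123 mm over their backs; the gripper's body (75 mm by 187 mm) begins 45 mm behind the grasp point.
Start: joints at [-1.309, 0.181, 1.607, -0, 1.354, -0.206], TCP at [0.259, -0.513, 0.239] pointing down, gripper open.
Joint ranges: [-2.99, 2.99], [-0.89, 2.07], [0.3, 2.58], [-1.14, 4.28], [0, 2.63], [-3.12, 3.12]. Speed limits (rad/s): [2.57, 2.57, 3.01, 3.14, 3.14, 3.14].

### API

Orientations are given as a rotation vector (axis times angle).
In Python, from bench import env gives the robot as it stands. The module is installed in compiled form; this text tells all that it offers.
- The arm moves only by the tool arm_command, never from a script. Its argument "steps" is a list of rows, each a list of 3 entries, a list of its own where there are three numbers: the shift along the tool's x, y, z in m, then the turn about the tool's z in rad, then the finger opening in m, from 0 to 0.0881. A call has 1 to 10 rows; each row is the pose to reach, as a shift and turn from the pose commanded when the call began, along the tool's axes at that moment; what a row does not reach only later rows make up. A row lasts 1/8 s, in which the tool goes at most 62.5 mm and 10.7 degrees, less where a joint would pass 70% of its speed; a pose out of reach is approached as far as the arm can. A call with a gripper value outside its range is refused whole. The fingers move at their own pace and stop on an object; "squeeze" is the grip in N (left out, the last holds). Time passes only in rows, so rows that repeat a pose let the fingers close. It gives the time, the measured TCP pose, the force, the opening and the grip force at its end, in the units of the state.
- env.sense(): the state, without advancing time (a new reading comes with each control period).
- env.read_camera(name): name is "side" or "top" or "wrist"; returns the picture (420x560x3 uint8, red, green, blue); there is no depth.
- env.camera_info(name): a dict with "fovy" (degrees; the focal length in pixels is half the picture's height over the tangent of half this angle, whatever the lens; pixels are square), "cx", "cy" (the principal point, pixels), "eye" and "orientation" of the camera in the world. Camera axes: x right, y down, z forward; pixel columns grow to the right and rows downward; lengths in m; the calibration is good to about 2 mm. A picture is of the moment at which its call begins: read the wrist's pose just before it. camera_info takes no time and is no camera call; for the wrist camera it gives the pose at the moment of the call.
- env.job_done(): hands the job in; it is judged then, once.
Trained networks look in the newest picture that a camera, given by its name, has taken for a name from the list of things; names that differ only in an ending like _2 or _b are one class to them, and where a whole thing is asked for, a point or a joint stands for the part that bears it (a point fixed in the world has none). Each returns a list of dicts, best first, with "p" (0 to 1); they miss things now and then, are a little off and sometimes report something else, mostly with a low value. They report only what shows in the picture. A call takes as long as a camera call. They do not tell look-alikes from the thing itself.
- env.search_frame(camera, name): "centre" ([column, row] in pixels, amid what is visible of it).
- env.tip_of(camera, name): "centre" ([column, row] in pixels: a listed point, or the origin of a listed thing).
The state is a dict: "t": time; "qpos": joint angles; "joint_vel": joint speeds; "joint_efforts": joint torques, N m; "tool_pos": TCP position; "orientation": TCP orientation; "force": force on the tool from outside, world axes, zero at the start; "ft_torque": the same for the moment, N m; "finger_gap": finger opening in m; "finger_force": force on a finger pad.
Only numpy, scipy, OpenCV 4.12 (cv2) and the standard library are available. Lean on these libraries where they do the work, as an engineer would, in place of code of your own. Each camera call takes 0.05 s, during which the arm holds its last target. There are 200 camera calls.

### The job

Pack this lot for its buyer: first take the wooden divider out of its holder and stand it fully home in the narrow slot across the middle of the transit tray. Then stand every green glass bud vase that is on the bench upright in a round well of the tray, one to a well, setting the glass down gently. Last, slide the flat metal keeper blade, tip first, along the bench into the channel under the tray, from the robot's right, until the black line across it is level with the tray's edge; let go of everything and do not disturb the bowl, the cup or the roll.

Things in the scene. Friction and masses are not known exactly. Their poses are not given: they have to be found in the camera images.
- tray: plywood tray fixed to the bench, 210 x 210 mm, top at 45 mm; turned up to 0.2 rad. Origin: centre of underside, z up. In its top: four round wells and, along its y axis, a slot 12 mm wide (x), 126 long (y); all 25 mm deep, floors at 20 mm. Below, at tray x = 0, an open channel 58 mm wide, 14 high (bench is its floor) runs along all its y length; the blade enters from the -y side, moving +y
- well0 (a point): centre of the floor of well 0, a round well of 57 mm diameter and 25 mm deep, 20 mm above the bench; axes as the tray's; the four wells are 106 mm apart in tray x and 100 mm in tray y
- well1 (a point): centre of the floor of well 1, a round well of 57 mm diameter and 25 mm deep, 20 mm above the bench; axes as the tray's; the four wells are 106 mm apart in tray x and 100 mm in tray y
- well2 (a point): centre of the floor of well 2, a round well of 57 mm diameter and 25 mm deep, 20 mm above the bench; axes as the tray's; the four wells are 106 mm apart in tray x and 100 mm in tray y
- well3 (a point): centre of the floor of well 3, a round well of 57 mm diameter and 25 mm deep, 20 mm above the bench; axes as the tray's; the four wells are 106 mm apart in tray x and 100 mm in tray y
- slot (a point): centre of the floor of the tray's slot, 20 mm above the bench; axes as the tray's, y along the slot
- mouth (a point): middle of the channel's entrance at bench height, on the lower edge of the tray's -y (right-hand) side face, which is upright and flat; axes as the tray's, +y points into the channel
- holder: dark wooden block fixed to the bench, 50 x 150 x 33 mm, with a slot 12 x 128 mm along its y axis, 25 mm deep, in which the divider stands at the start. Origin: centre of its underside
- divider: plain wooden board, 8 mm thick (its x), 120 mm long (y), 75 mm tall (z), about 70 g. Origin: centre of its lower edge; z up, top edge 75 mm above the origin. At the start it stands in the holder, origin 8 mm above the bench; its upper 50 mm stand proud of the holder, and of the tray when home
- vase0: green glass bud vase, brass lip (2 to 4 alike are present; None if absent), 131 mm tall, about 220 g. Round foot 50 mm across, 12 high; belly 47 mm across at 45 mm height; straight round neck 26 mm across from 80 to 125 mm height (grip here); lip 34 mm across. Origin: centre of the underside; z up. Any vase may go in any well
- vase1: green glass bud vase, brass lip (2 to 4 alike are present; None if absent), 131 mm tall, about 220 g. Round foot 50 mm across, 12 high; belly 47 mm across at 45 mm height; straight round neck 26 mm across from 80 to 125 mm height (grip here); lip 34 mm across. Origin: centre of the underside; z up. Any vase may go in any well
- vase2: green glass bud vase, brass lip (2 to 4 alike are present; None if absent), 131 mm tall, about 220 g. Round foot 50 mm across, 12 high; belly 47 mm across at 45 mm height; straight round neck 26 mm across from 80 to 125 mm height (grip here); lip 34 mm across. Origin: centre of the underside; z up. Any vase may go in any well
- vase3: green glass bud vase, brass lip (2 to 4 alike are present; None if absent), 131 mm tall, about 220 g. Round foot 50 mm across, 12 high; belly 47 mm across at 45 mm height; straight round neck 26 mm across from 80 to 125 mm height (grip here); lip 34 mm across. Origin: centre of the underside; z up. Any vase may go in any well
- blade: flat aluminium keeper blade lying on the bench, 50 mm wide (its x), 165 long (y), 6 thick, about 200 g, with an upright wooden grip 14 mm thick (x), 36 long (y), top at 62 mm. Origin: on the underside below the middle of the grip; +y points to the tip, 145 mm away; the tail is 20 mm behind. It can be dragged along the bench by its grip
- line (a point): middle of the black line across the blade, on its underside level, 55 mm from the blade's origin towards the tip (90 mm short of the tip); axes as the blade's. When set it lies over mouth
- bowl: bystander: loose white bowl, 120 mm across, 50 mm high; origin centre of underside
- cup: bystander: loose white mug, 80 mm across, 65 mm high; origin centre of underside
- tape: bystander: loose brown roll, 100 mm across, 48 mm high; origin centre of underside
Mind the look-alikes: they are no part of the job. There is more than one size of the divider; the job needs the middle-sized. What is shaped like the blade but pink is not meant.

How it is judged:
By the outcome, as a careful person would: the job done as asked, in the order asked, and still so for the second after the job is handed in, with the robot touching nothing.
Of vase0, vase1, vase2, vase3 only 2 to 4 are there at a start; the rules pass over those that are not, and their reading is None.
At some moment in a run one of vase0, vase1, vase2, vase3, blade may be knocked a few centimetres aside while the robot is not near it.
It also fails if it takes over 210 s, if anything falls off the work surface, if the arm or the gripper's body presses on something with over 40 N, if the wrist force passes 120 N, or if a joint passes its speed limit or range.

## Working session

There is one attempt and no reset: what is moved stays moved. The work goes in short steps, Python scripts to look and compute and a tool call to move; the robot and the scene stay as the last step left them, time stands still between calls to the robot, and variables do not carry over. Pictures are saved under pics/ and viewed, at most 14 in all, crops included, and the job is handed in when it is done.

Besides the shell and the picture viewer there is one more tool, called after "Call:" as name(argument=value, ...), one argument or row to a line, values as JSON. arm_command: Moves the arm, as the interface text tells. Its arguments: {"type":"object","properties":{"steps":{"type":"array","items":{"type":"array"}},"squeeze":{"type":"number"}},"required":["steps"]}

```bash
mkdir -p pics; cat > h.py <<'E'
import numpy as np, cv2
from scipy.spatial.transform import Rotation as R
from bench import env
def cam(n):
    c=env.camera_info(n); f=210/np.tan(np.radians(c["fovy"])/2)
    o=np.array(c["orientation"],float)
    M=o if o.shape==(3,3) else R.from_rotvec(o).as_matrix()
    return f,c["cx"],c["cy"],np.array(c["eye"]),M
def ray(n,px,z,c=None):
    f,cx,cy,e,M=c or cam(n); d=M@np.array([(px[0]-cx)/f,(px[1]-cy)/f,1]); return e+d*(z-e[2])/d[2]
def proj(n,P,c=None):
    f,cx,cy,e,M=c or cam(n); p=M.T@(np.array(P)-e); return np.array([cx+f*p[0]/p[2],cy+f*p[1]/p[2]])
def snap(n,name):
    im=env.read_camera(n); cv2.imwrite(f"pics/{name}.png",im[:,:,::-1]); return im
def tool():
    s=env.sense(); return s,np.array(s["tool_pos"]),R.from_rotvec(s["orientation"]).as_matrix()
def delta(target,yaw_axis=None):
    "shift in tool axes to world TCP target; turn so tool y lies along yaw_axis (world angle, mod pi)"
    s,p,M=tool(); d=M.T@(np.array(target)-p); t=None
    if yaw_axis is not None:
        v=M.T@np.array([np.cos(yaw_axis),np.sin(yaw_axis),0]); t=np.arctan2(-v[0],v[1]); t=(t+np.pi/2)%np.pi-np.pi/2
    print("shift",d.round(4),"turn",None if t is None else round(t,4),"q6",round(s["qpos"][5],3),"force",np.round(s["force"],1),"gap",round(s["finger_gap"],4))
E
python3 - <<'E'
from h import *
np.set_printoptions(precision=4,suppress=True)
for n in("side","top","wrist"):
    print(n,env.camera_info(n)); snap(n,n+"0")
zs=dict(tray=.0,well0=.02,well1=.02,well2=.02,well3=.02,slot=.02,mouth=0,holder=0,divider=.008,vase0=0,blade=0,line=0,bowl=0,cup=0,tape=0)
for n in("top","side"):
  for k,z in zs.items():
    if n=="side" and k in("bowl","cup","tape"):continue
    for r in env.tip_of(n,k)[:5]:
        print(n,k,round(r["p"],2),np.round(r["centre"],1),ray(n,r["centre"],z)[:2])
print(env.sense())
E
```

```text
side {'fovy': 49.086252011379365, 'cx': 276.1651909309909, 'cy': 208.81664431350177, 'eye': array([0.4767, 0.7133, 0.9934]), 'orientation': array([-0.1577,  2.9436, -1.0108])}
top {'fovy': 43.28092429547755, 'cx': 272.61459593081855, 'cy': 207.26243309933258, 'eye': array([ 0.3037, -0.0292,  1.5876]), 'orientation': array([-2.1698,  2.1215, -0.157 ])}
wrist {'fovy': 58.59079995218629, 'cx': 282.97052829331824, 'cy': 210.11758085175617, 'eye': array([ 0.321 , -0.4817,  0.3848]), 'orientation': array([ 2.4714, -1.5213, -0.2108])}
top tray 0.57 [251.7 200.3] [0.5568 0.0371]
top tray 0.57 [149.6 233.1] [0.45   0.3413]
top well0 0.75 [233.8 214.1] [0.5107 0.0885]
top well0 0.72 [267.3 211.2] [ 0.5217 -0.0113]
top well0 0.66 [259.7 176.8] [0.626  0.0141]
top well0 0.59 [232.7 179.3] [0.6165 0.0953]
top well1 0.75 [233.8 214.1] [0.5107 0.0885]
top well1 0.72 [267.3 211.2] [ 0.5217 -0.0113]
top well1 0.66 [259.7 176.8] [0.626  0.0141]
top well1 0.59 [232.7 179.3] [0.6165 0.0953]
top well2 0.75 [233.8 214.1] [0.5107 0.0885]
top well2 0.72 [267.3 211.2] [ 0.5217 -0.0113]
top well2 0.66 [259.7 
[... 2364 characters left out ...]
1.6] [ 0.6172 -0.313 ]
side blade 0.63 [232.7 110.5] [ 0.7321 -0.4466]
side line 0.68 [255.4 152.4] [ 0.6329 -0.2642]
side line 0.68 [247.7 109.6] [ 0.6839 -0.4567]
side line 0.67 [264. 241.] [0.5684 0.0525]
{'t': 1.5, 'qpos': array([-1.3093,  0.1808,  1.607 , -0.    ,  1.3538, -0.2063]), 'joint_vel': array([-0.0006, -0.0005, -0.0014, -0.0012, -0.0004, -0.0014]), 'joint_efforts': array([ -0.0001, -43.3827, -34.2166,   0.0703,   0.031 ,  -0.    ]), 'tool_pos': array([ 0.2593, -0.5132,  0.2387]), 'orientation': array([-3.056 , -0.7281,  0.    ]), 'force': array([ 0.0446, -0.4532, -0.1436]), 'ft_torque': array([-0.0331, -0.0287,  0.0039]), 'finger_force': 0.0, 'finger_gap': 0.08843023774925532}
```

```bash
python3 - <<'E'
import cv2,numpy as np
t=cv2.imread("pics/top0.png");s=cv2.imread("pics/side0.png")
cv2.imwrite("pics/a.png",cv2.resize(t[110:310,110:450],None,fx=2.35,fy=2.35,interpolation=cv2.INTER_CUBIC))
cv2.imwrite("pics/b.png",cv2.resize(s[80:380,160:440],None,fx=2,fy=2,interpolation=cv2.INTER_CUBIC))
E
```

```text
(no output)
```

View pics/a.png

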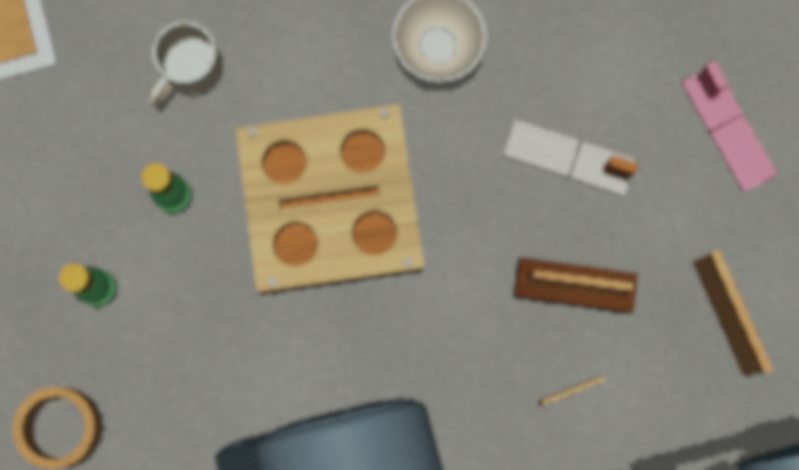

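View pics/b.png

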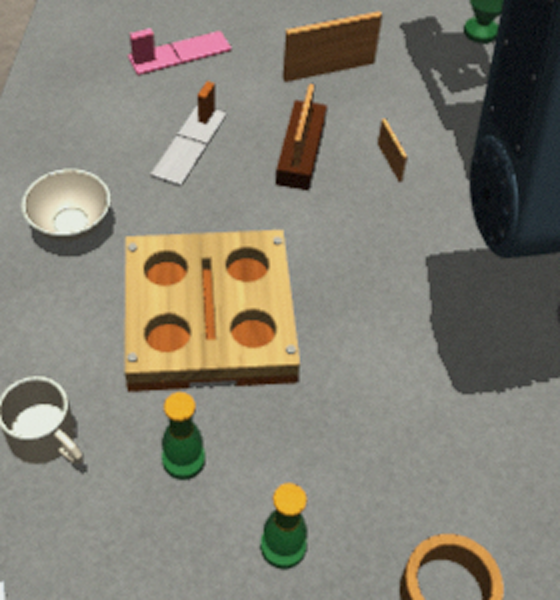

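The top view shows the tray at about (330,200) in the crop and two vases at the left, (165,188) and (88,285). The holder with the middle divider is at (576,285). The silver blade is at (570,157), with its grip at the tail (620,165), and the pink look-alike is at the right. The side view also shows a third vase foot by the arm, near (485,15).

```bash
python3 - <<'E'
from h import *
s,p,M=tool(); print(M.round(3)); 
f,cx,cy,e,C=cam("wrist"); print("cam in tool",(M.T@(e-p)).round(4),"\n",(M.T@C).round(3))
print("vase?",ray("side",(402,90),0.0).round(3))
print("divider top edge", ray("top",(110+534/2.35,110+273/2.35),.083).round(4), ray("top",(110+633/2.35,110+287/2.35),.083).round(4))
delta([.42,-.265,.30],-.14)
E
```

```text
[[ 0.893  0.451 -0.   ]
 [ 0.451 -0.893  0.   ]
 [ 0.    -0.    -1.   ]]
cam in tool [ 6.920e-02 -1.000e-04 -1.469e-01] 
 [[-0.001 -0.963 -0.27 ]
 [ 1.    -0.001  0.   ]
 [-0.    -0.27   0.963]]
vase? [ 0.172 -0.619  0.   ]
divider top edge [ 0.4743 -0.2129  0.083 ] [ 0.4599 -0.3333  0.083 ]
shift [ 0.2554 -0.1491 -0.0613] turn -0.963 q6 -0.206 force [ 0.  -0.5 -0.1] gap 0.0884
```

Call:
arm_command(
  steps=[
    [[0.32,-0.178,-0.061],-0.96,0.088],
    [[0.32,-0.178,-0.061],-0.96,0.088],
    [[0.32,-0.178,-0.061],-0.96,0.088],
    [[0.32,-0.178,-0.061],-0.96,0.088],
    [[0.32,-0.178,-0.061],-0.96,0.088],
    [[0.32,-0.178,-0.061],-0.96,0.088],
    [[0.32,-0.178,-0.061],-0.96,0.088],
    [[0.32,-0.178,-0.061],-0.96,0.088],
  ],
)

```text
t: 2.5
tool_pos: [0.4645, -0.2101, 0.2996]
orientation: [-2.374, -2.058, 0.001]
force: [-0.2, -0.4, -0.5]
finger_gap: 0.0881
finger_force: 0.0
```

```bash
python3 - <<'E'
from h import *
c=cam("wrist"); im=snap("wrist","w1")
for k,z in (("divider",.008),("holder",0)):
    for r in env.tip_of("wrist",k)[:3]: print(k,round(r["p"],2),np.round(r["centre"],1),ray("wrist",r["centre"],z,c).round(4))
s,p,M=tool(); print(p,M.round(3),c)
t=snap("top","top1"); print([(round(r["p"],2),ray("top",r["centre"],0).round(3)) for r in env.tip_of("top","vase0")])
cv2.imwrite("pics/w1t.png",np.hstack([im[:,:,::-1],cv2.resize(t[200:420,330:450,::-1],(229,420))]))
E
```

```text
divider 0.76 [292.8 218.4] [ 0.4669 -0.2755  0.008 ]
divider 0.7 [285.7 351.9] [ 0.4316 -0.4624  0.008 ]
divider 0.59 [184.7 225.9] [ 0.3338 -0.2661  0.008 ]
holder 0.97 [293.4 218.3] [ 0.4675 -0.278   0.    ]
[ 0.46390028 -0.21120879  0.2992946 ] [[ 0.145  0.989 -0.001]
 [ 0.989 -0.145  0.   ]
 [ 0.    -0.001 -1.   ]] (np.float64(374.28600678985464), 282.97052829331824, 210.11758085175617, array([ 0.47423035, -0.14143507,  0.44641482]), array([[ 9.89785076e-01, -1.37136716e-01, -3.89746514e-02],
       [-1.42566944e-01, -9.52865319e-01, -2.67810287e-01],
       [-4.10970267e-04,  2.70631123e-01, -9.62683035e-01]]))
[(0.81, array([0.573, 0.248, 0.   ])), (0.57, array([0.453, 0.339, 0.   ]))]
```

View pics/w1t.png

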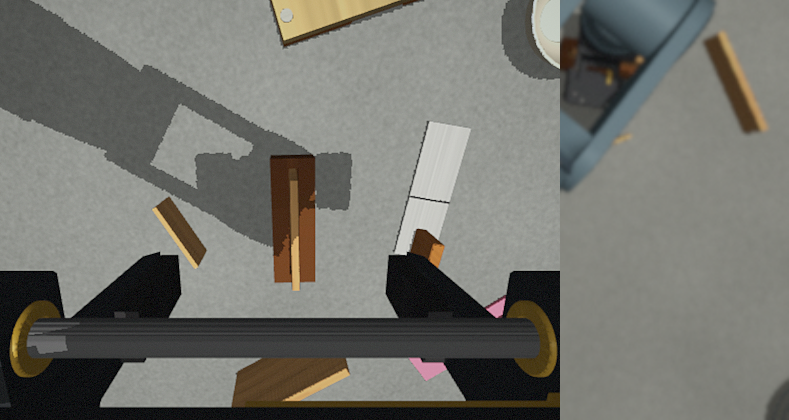

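The wrist view shows the divider's top edge running from (293,168) to (296,290) in the holder, whose corners are near (271,157) and (315,282).

```bash
python3 - <<'E'
from h import *
im=cv2.imread("pics/w1.png"); s,p,M=tool(); c=cam("wrist")
c=(374.286,282.97,210.118,np.array([.47423,-.141435,.446415]),np.array([[ 9.89785076e-01,-1.37136716e-01,-3.89746514e-02],[-1.42566944e-01,-9.52865319e-01,-2.67810287e-01],[-4.10970267e-04,2.70631123e-01,-9.62683035e-01]]))
for q in((293,168),(296,290)): print("top",ray("wrist",q,.083,c).round(4))
for q in((271,157),(315,155),(315,282),(273,283)): print("hold",ray("wrist",q,.033,c).round(4))
a=np.hstack([cv2.resize(im[140:300,255:335],None,fx=3.6,fy=3.6,interpolation=cv2.INTER_CUBIC)])
t=cv2.imread("pics/top1.png"); print(proj("top",[.172,-.619,0]))
cv2.imwrite("pics/c.png",np.hstack([a,cv2.resize(t[300:420,400:500],(480,576))]))
si=env.read_camera("side"); print([(round(r["p"],2),np.round(r["centre"]),ray("side",r["centre"],0).round(3)) for r in env.tip_of("side","vase0")])
E
```

```text
top [ 0.4753 -0.2016  0.083 ]
top [ 0.4607 -0.3326  0.083 ]
hold [ 0.4531 -0.1943  0.033 ]
hold [ 0.5014 -0.199   0.033 ]
hold [ 0.483  -0.3516  0.033 ]
hold [ 0.4324 -0.3457  0.033 ]
[471.87362003 334.98349302]
[(0.62, array([252., 307.]), array([0.574, 0.241, 0.   ])), (0.61, array([301., 354.]), array([0.452, 0.34 , 0.   ]))]
```

View pics/c.png

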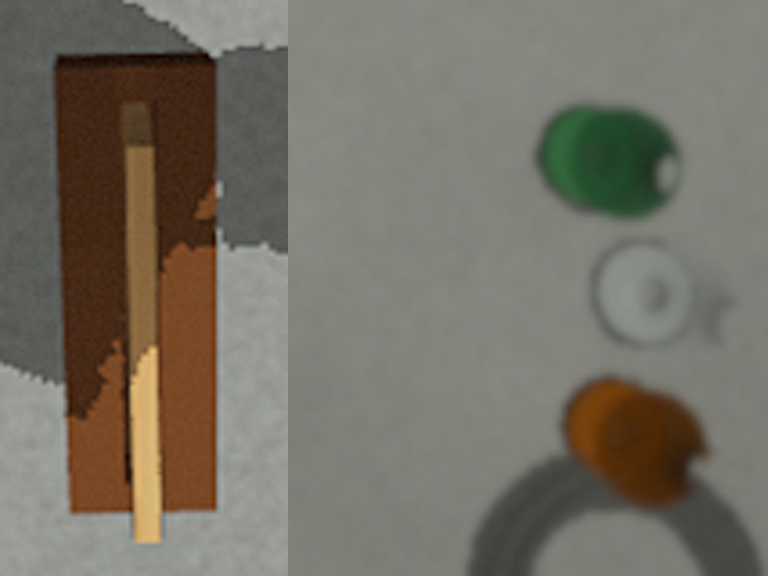

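```bash
python3 - <<'E'
from h import *
c=(374.286,282.97,210.118,np.array([.47423,-.141435,.446415]),np.array([[ 9.89785076e-01,-1.37136716e-01,-3.89746514e-02],[-1.42566944e-01,-9.52865319e-01,-2.67810287e-01],[-4.10970267e-04,2.70631123e-01,-9.62683035e-01]]))
a,b=[ray("wrist",q,.083,c) for q in((293.9,180.3),(296.0,290.7))]
m=(a+b)/2; print(a,b,np.linalg.norm(a-b)); th=np.arctan2(*(a-b)[[1,0]]); print(m,th)
H=[ray("wrist",q,.033,c) for q in((270.5,158.5),(315,156),(315,281.5),(274.5,282))]
print("holder c",np.mean(H,0), np.arctan2(*(H[0]-H[3])[[1,0]]),np.arctan2(*(H[1]-H[2])[[1,0]]))
delta([m[0],m[1],.18],th-np.pi/2)
im=env.read_camera("side"); cv2.imwrite("pics/d.png",cv2.resize(im[60:160,340:480,::-1],None,fx=5,fy=5))
E
```

```text
[ 0.47454551 -0.21382676  0.083     ] [ 0.46055131 -0.33347117  0.083     ] 0.1204600418071412
[ 0.46754841 -0.27364896  0.083     ] 1.4543604551261955
holder c [ 0.46777744 -0.27288897  0.033     ] 1.4511103478771858 1.4508966290813663
shift [-0.0616  0.0124  0.1195] turn -0.0284 q6 -0.515 force [-0.1  0.5  0.2] gap 0.0876
```

View pics/d.png

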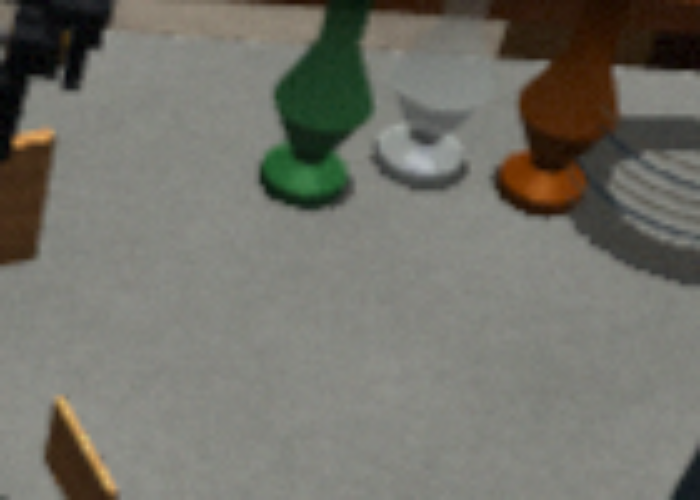

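```bash
python3 - <<'E'
from h import *
im=env.read_camera("side"); t=cv2.imread("pics/top1.png")
a=cv2.resize(im[0:110,380:470,::-1],None,fx=5,fy=5,interpolation=cv2.INTER_CUBIC)
b=cv2.resize(t[315:370,450:485],(350,550),interpolation=cv2.INTER_CUBIC)
cv2.imwrite("pics/e.png",np.hstack([a,b]))
E
```

```text
(no output)
```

View pics/e.png

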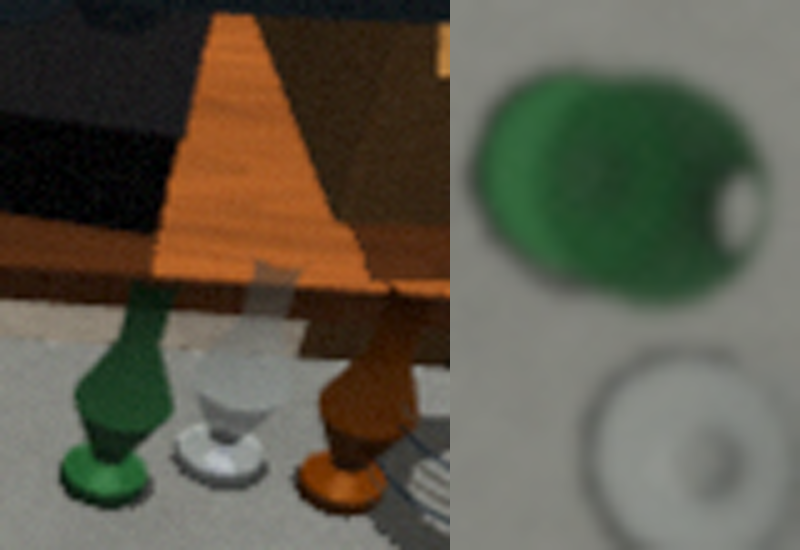

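Call:
arm_command(
  steps=[
    [[-0.062,0.012,0.06],-0.028,0.04],
    [[-0.062,0.012,0.12],-0.028,0.04],
    [[-0.062,0.012,0.12],-0.028,0.04],
    [[-0.062,0.012,0.12],-0.028,0.04],
  ],
)

```text
t: 3.45
tool_pos: [0.4674, -0.2728, 0.1795]
orientation: [-2.344, -2.088, 0.0]
force: [0.6, 0.3, 0.5]
finger_gap: 0.0501
finger_force: 0.0
```

The three bottles at the far right (green, clear and amber) have wide bellies and no brass lips, and the network doesn't report them. I take them as not part of the job, which leaves two vases.

Call:
arm_command(
  steps=[
    [[0,0,0.06],0,0.035],
    [[0,0,0.11],0,0.035],
    [[0,0,0.131],0,0.035],
    [[0,0,0.131],0,0.0],
    [[0,0,0.131],0,0.0],
    [[0,0,0.131],0,0.0],
    [[0,0,0.131],0,0.0],
    [[0,0,0.131],0,0.0],
  ],
  squeeze=30,
)

```text
t: 4.45
tool_pos: [0.4691, -0.2741, 0.0509]
orientation: [2.343, 2.088, 0.001]
force: [-1.2, 2.4, 7.1]
finger_gap: 0.0079
finger_force: 30.0
```

Call:
arm_command(
  steps=[
    [[0,0,-0.05],0,0],
    [[0,0,-0.11],0,0],
    [[0.0,0.0,-0.16],0,0],
    [[0.05,0.013,-0.2],0,0],
    [[0.1,0.027,-0.22],0,0],
    [[0.15,0.04,-0.22],0,0],
    [[0.212,0.057,-0.22],0,0],
    [[0.212,0.057,-0.22],0,0],
    [[0.212,0.057,-0.22],0,0],
  ],
)

```text
t: 5.58
tool_pos: [0.5485, -0.0691, 0.2691]
orientation: [2.344, 2.091, -0.0]
force: [-0.2, -0.2, -1.5]
finger_gap: 0.0075
finger_force: 30.0
```

```bash
cat >> h.py <<'E'
TRAY=np.array([[x*.105,y*.105,.045] for x,y in((-1,-1),(1,-1),(1,1),(-1,1))])
E
python3 - <<'E'
from h import *
s,p,M=tool(); c=cam("wrist"); im=snap("wrist","w2"); print(p,M.round(3),s["finger_gap"],s["force"])
np.savez("w2.npz",p=p,M=M,f=c[0],cx=c[1],cy=c[2],e=c[3],C=c[4])
for k,z in (("well0",.02),("slot",.02),("mouth",0),("tray",0)):
    for r in env.tip_of("wrist",k)[:4]: print(k,round(r["p"],2),np.round(r["centre"],1),ray("wrist",r["centre"],z,c).round(4))
E
```

```text
[ 0.54852708 -0.06910165  0.26907515] [[ 0.114  0.994  0.   ]
 [ 0.994 -0.114 -0.001]
 [-0.001  0.    -1.   ]] 0.007484607061677833 [-0.15725272 -0.24717701 -1.46920774]
well0 0.89 [253.5 125. ] [ 0.5237 -0.0166  0.02  ]
well0 0.86 [222.  22.] [0.5067 0.0828 0.02  ]
well0 0.8 [353.7  96.2] [0.6283 0.     0.02  ]
slot 0.97 [294.5  57.3] [0.5727 0.0434 0.02  ]
tray 0.83 [291.   60.7] [0.5696 0.0427 0.    ]
tray 0.22 [496.5 165.3] [ 0.7857 -0.092   0.    ]
```

View pics/w2.png

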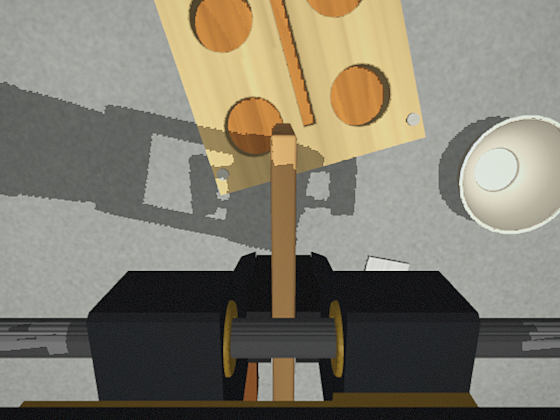

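The wrist view shows the tray's near corners at (225,190) and (425,136). The slot's near end is at (309,126), and the held divider's near end is at (283,123–135).

```bash
python3 - <<'E'
from h import *
from scipy.optimize import least_squares
d=np.load("w2.npz"); cw=(d["f"],d["cx"],d["cy"],d["e"],d["C"]); ct,cs=cam("top"),cam("side")
obs=[]
A=lambda c,P,q,w:obs.append((c,np.array(P),np.array(q),w))
h=.105
A(cw,(-h,-h,.045),(226,193),1);A(cw,(h,-h,.045),(425,136),1)
W=[(-.053,-.05),(-.053,.05),(.053,-.05)]
for (x,y),q in zip(W,((253.5,125),(222,22),(353.7,96.2))): A(cw,(x,y,.02),q,.5)
A(cw,(0,0,.02),(294.5,57.3),.5)
sc=[((160+x/2),(80+y/2)) for x,y in((284,231),(125,237),(127,375),(299,369))]
for P,q in zip(((-h,-h),(h,-h),(h,h),(-h,h)),sc): A(cs,(*P,.045),q,1)
tc=[(110+x/2.35,110+y/2.35) for x,y in((424,269),(400,105),(236,128),(258,291))]
for P,q in zip(((-h,-h),(h,-h),(h,h),(-h,h)),tc): A(ct,(*P,.045),q,1)
def res(v,full=False):
    Rz=R.from_euler("z",v[2]).as_matrix(); o=[]
    for c,P,q,w in obs: o.append(w*(proj("",Rz@P+[v[0],v[1],0],c)-q))
    return np.ravel(o)
r=least_squares(res,[.57,.04,.12],loss="soft_l1"); print(r.x); print(r.fun.reshape(-1,2).round(1))
# wrist only
o2=obs; obs=obs[:2]+obs[2:6]; r2=least_squares(res,r.x); print("wrist",r2.x,r2.fun.reshape(-1,2).round(1).tolist())
# divider end: in tool frame; end face bottom edge at row 123; guess z of divider bottom = TCPz-.0509+.008
p,M=d["p"],d["M"]; zb=p[2]-.0509+.008
print("div end top",M.T@(ray("",(283.5,136),zb+.075,cw)-p),"bottom",M.T@(ray("",(283.5,123),zb,cw)-p))
np.save("tray.npy",r.x)
x,y,a=r.x; delta([x,y,.2],a)
print("wells",[(np.array([x,y])+R.from_euler("z",a).as_matrix()[:2,:2]@np.array(w)).round(4) for w in((-.053,-.05),(.053,-.05),(.053,.05),(-.053,.05))])
E
```

```text
[0.56920407 0.04193748 0.16631551]
[[-5.7  0.5]
 [-0.4 -0.8]
 [ 0.7 -0.3]
 [ 1.   0.1]
 [ 0.6 -0.8]
 [-1.7  1. ]
 [-0.7 -1.5]
 [ 0.2 -1.2]
 [-1.5 -2. ]
 [ 0.2 -3.4]
 [-0.4 -0.9]
 [-0.6 -0.2]
 [-0.6 -0.1]
 [-0.8 -0. ]]
wrist [0.57063218 0.04145742 0.17173022] [[-3.5, 1.1], [1.6, -1.2], [1.6, -0.0], [1.7, 0.5], [1.5, -0.8], [-0.9, 1.2]]
div end top [ 6.03565374e-02 -2.51515949e-05 -3.21384250e-02] bottom [6.08051628e-02 6.80304075e-05 4.28613340e-02]
shift [0.1141 0.0076 0.0687] turn -0.2835 q6 -0.225 force [-0.9  0.4  0. ] gap 0.0075
wells [array([ 0.5252, -0.0161]), array([0.6298, 0.0014]), array([0.6132, 0.1   ]), array([0.5087, 0.0825])]
```

Call:
arm_command(
  steps=[
    [[0.05,0.003,0.0],-0.1,0],
    [[0.114,0.0076,0.04],-0.2,0],
    [[0.114,0.0076,0.09],-0.284,0],
    [[0.114,0.0076,0.129],-0.284,0],
    [[0.114,0.0076,0.129],-0.284,0],
    [[0.114,0.0076,0.129],-0.284,0],
  ],
)

```text
t: 6.58
tool_pos: [0.5704, 0.0424, 0.1414]
orientation: [2.026, 2.398, 0.002]
force: [0.0, 0.7, -0.4]
finger_gap: 0.0078
finger_force: 30.0
```

```bash
python3 - <<'E'
from h import *
s,p,M=tool(); c=cam("wrist"); im=snap("wrist","w3")[:,:,::-1].copy(); print(p,M.round(4))
np.savez("w3.npz",p=p,M=M,f=c[0],cx=c[1],cy=c[2],e=c[3],C=c[4])
x,y,a=np.load("tray.npy"); Rz=R.from_euler("z",a).as_matrix(); T=lambda P:tuple(np.round(proj("",Rz@np.array(P)+[x,y,0],c)*8).astype(int).tolist())
sl=[T((sx*.006,sy*.063,.045)) for sx,sy in((-1,-1),(1,-1),(1,1),(-1,1))]
cv2.polylines(im,[np.array(sl)],True,(255,0,0),1,cv2.LINE_AA,3)
cv2.polylines(im,[np.array([T(P) for P in TRAY])],True,(255,0,0),1,cv2.LINE_AA,3)
for wx,wy in((-.053,-.05),(.053,-.05),(.053,.05),(-.053,.05)):
    cv2.polylines(im,[np.array([T((wx+.0285*np.cos(t),wy+.0285*np.sin(t),.045)) for t in np.linspace(0,6.28,60)])],True,(255,0,0),1,cv2.LINE_AA,3)
cv2.imwrite("pics/w3o.png",cv2.resize(im[0:300],(784,420)))
delta([x,y,.14],a)
E
```

```text
[0.57043055 0.04239733 0.1414363 ] [[-1.669e-01  9.860e-01  2.200e-03]
 [ 9.860e-01  1.669e-01 -3.000e-04]
 [-6.000e-04  2.100e-03 -1.000e+00]]
shift [-0.0002 -0.0018  0.0021] turn 0.0015 q6 -0.301 force [ 0.   0.2 -0.5] gap 0.008
```

View pics/w3o.png

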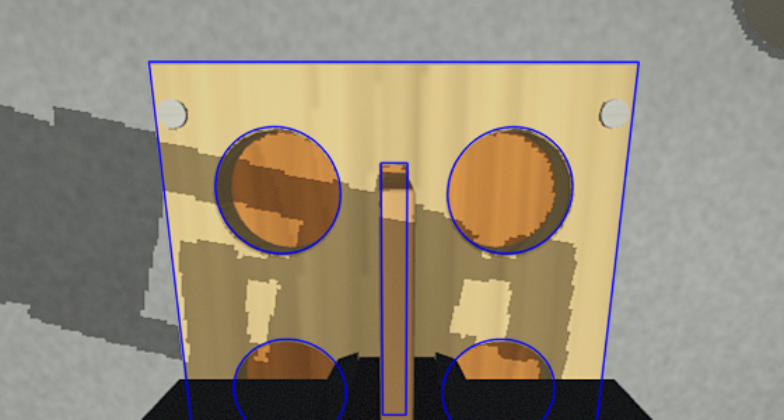

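The predicted outline lies right on the tray: its far edge, the well rims and the slot end at (393,165). Next I check the divider's end against the slot.

```bash
python3 - <<'E'
from h import *
d=np.load("w3.npz"); c=(d["f"],d["cx"],d["cy"],d["e"],d["C"]); x,y,a=np.load("tray.npy"); Rz=R.from_euler("z",a).as_matrix()
zb=d["p"][2]-.0429
for q,z in(((379.5,173),zb),((406,173),zb),((379,190),zb+.075),((414,190),zb+.075),((379.5,221),zb+.075),((414,221),zb+.075),((384,400),zb+.075),((413,400),zb+.075)):
    print(q,(Rz.T@(ray("",np.array(q)/1.4,z,c)-[x,y,0])).round(4))
im=cv2.imread("pics/w3.png")[105:175,260:305]; cv2.imwrite("pics/w3z.png",cv2.resize(im,None,fx=8,fy=8,interpolation=cv2.INTER_CUBIC))
E
```

```text
(379.5, 173) [-0.0048  0.0608  0.0985]
(406, 173) [0.0046 0.0608 0.0985]
(379, 190) [-0.0027  0.0608  0.1735]
(414, 190) [0.0048 0.0608 0.1735]
(379.5, 221) [-0.0027  0.0541  0.1735]
(414, 221) [0.0049 0.0541 0.1735]
(384, 400) [-0.0019  0.0109  0.1735]
(413, 400) [0.0051 0.0109 0.1735]
```

View pics/w3z.png

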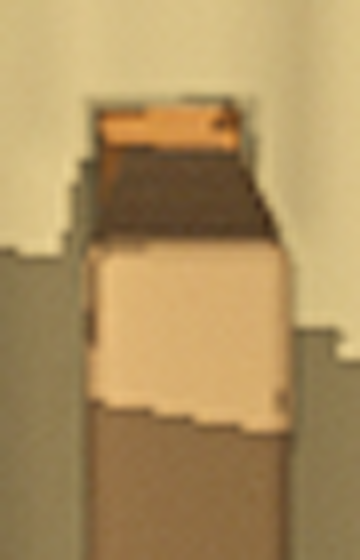

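Call:
arm_command(
  steps=[
    [[-0.0007,-0.0013,0.02],0,0],
    [[-0.0007,-0.0013,0.04],0,0],
    [[-0.0007,-0.0013,0.048],0,0],
    [[-0.0007,-0.0013,0.055],0,0],
    [[-0.0007,-0.0013,0.062],0,0],
    [[-0.0007,-0.0013,0.068],0,0],
    [[-0.0007,-0.0013,0.073],0,0],
    [[-0.0007,-0.0013,0.076],0,0],
    [[-0.0007,-0.0013,0.076],0,0],
  ],
)

```text
t: 7.75
tool_pos: [0.568, 0.0424, 0.0635]
orientation: [-2.026, -2.401, 0.0]
force: [0.1, -0.1, -0.8]
finger_gap: 0.0077
finger_force: 30.0
```

Call:
arm_command(
  steps=[
    [[0,0,0.0015],0,0],
    [[0,0,0.003],0,0],
    [[0,0,0.003],0,0],
  ],
)

```text
t: 8.12
tool_pos: [0.5688, 0.0425, 0.0629]
orientation: [2.025, 2.401, 0.001]
force: [-5.9, 1.2, 14.1]
finger_gap: 0.0078
finger_force: 30.0
```

Call:
arm_command(
  steps=[
    [[0,0,0.0],0,0.03],
    [[0,0,0.0],0,0.03],
    [[0,0,0.0],0,0.03],
    [[0,0,-0.06],0,0.03],
    [[0,0,-0.12],0,0.06],
    [[0.04,-0.005,-0.18],0,0.06],
    [[0.1,-0.015,-0.23],0,0.06],
    [[0.164,-0.022,-0.237],0,0.06],
    [[0.164,-0.022,-0.237],0,0.06],
    [[0.164,-0.022,-0.237],0,0.06],
  ],
)

```text
t: 9.38
tool_pos: [0.5185, 0.2019, 0.2983]
orientation: [2.022, 2.404, 0.002]
force: [0.5, -0.2, 0.4]
finger_gap: 0.0604
finger_force: 0.0
```

```bash
python3 - <<'E'
from h import *
s,p,M=tool(); c=cam("wrist"); im=snap("wrist","w4"); print(p,M.round(3),s["finger_gap"])
np.savez("w4.npz",p=p,M=M,f=c[0],cx=c[1],cy=c[2],e=c[3],C=c[4])
for r in env.tip_of("wrist","vase0")[:4]: print(round(r["p"],2),np.round(r["centre"],1),ray("",r["centre"],0,c).round(4))
for n in("top","side"):
  t=snap(n,n+"2")
  for k in("vase0","divider","blade","line"):
    for r in env.tip_of(n,k)[:3]: print(n,k,round(r["p"],2),ray(n,r["centre"],.02 if k=="divider" else 0).round(4))
hsv=cv2.cvtColor(im,cv2.COLOR_RGB2HSV); m=cv2.inRange(hsv,(15,150,100),(32,255,255))
n_,l,st,ce=cv2.connectedComponentsWithStats(m)
for i in range(1,n_):
    if st[i,4]>150: print("lip",st[i],ce[i].round(1),ray("",ce[i],.131,c).round(4))
cv2.imwrite("pics/w4o.png",np.hstack([im[:,:,::-1],cv2.resize(cv2.imread("pics/top2.png")[160:250,215:295],(240,270)).repeat(1,0) if 0 else cv2.copyMakeBorder(cv2.resize(cv2.imread("pics/top2.png")[160:250,215:295],(240,270)),0,150,0,0,0)]))
E
```

```text
[0.5184834  0.20189876 0.29833136] [[-0.171  0.985  0.001]
 [ 0.985  0.171  0.   ]
 [ 0.     0.001 -1.   ]] 0.060351918241137704
0.79 [338.4 135.4] [0.5765 0.2477 0.    ]
0.69 [244.8  37.1] [0.4534 0.3337 0.    ]
top vase0 0.8 [0.4541 0.3455 0.    ]
top vase0 0.5 [0.6299 0.0929 0.    ]
top vase0 0.42 [ 0.7927 -0.1     0.    ]
top divider 0.91 [ 0.4365 -0.4544  0.02  ]
top divider 0.66 [ 0.334  -0.2532  0.02  ]
top divider 0.65 [0.5633 0.0533 0.02  ]
top blade 0.83 [ 0.6152 -0.3167  0.    ]
top blade 0.77 [ 0.7394 -0.432   0.    ]
top line 0.69 [ 0.6961 -0.4732  0.    ]
top line 0.61 [ 0.6372 -0.2706  0.    ]
top line 0.5 [0.5709 0.0432 0.    ]
side vase0 0.9 [0.4518 0.3401 0.    ]
side divider 0.57 [ 0.342  -0.2381  0.02  ]
side divider 0.47 [0.5723 0.044  0.02  ]
side blade 0.93 [ 0.7296 -0.4339  0.    ]
side blade 0.73 [ 0.623  -0.3022  0.    ]
side blade 0.4 [0.6148 0.0933 0.    ]
side line 0.79 [ 0.6983 -0.4555  0.    ]
side line 0.57 [ 0.6327 -0.263   0.    ]
side line 0.26 [0.4481 0.3365 0.    ]
lip [ 205    0   44   29 1039] [226.6  12.1] [0.4529 0.33   0.131 ]
lip [ 338  131   40   40 1224] [357.2 150.7] [0.5739 0.2447 0.131 ]
lip [ 235  249   46   36 1183] [257.5 266.5] [0.5079 0.1269 0.131 ]
lip [324 250  38  36 868] [341.1 267.5] [0.5831 0.1389 0.131 ]
lip [468 317  15  60 338] [476.5 348.8] [0.7313 0.0773 0.131 ]
lip [ 84 320  13  57 279] [ 88.5 351.2] [0.3593 0.0105 0.131 ]
```

View pics/w4o.png

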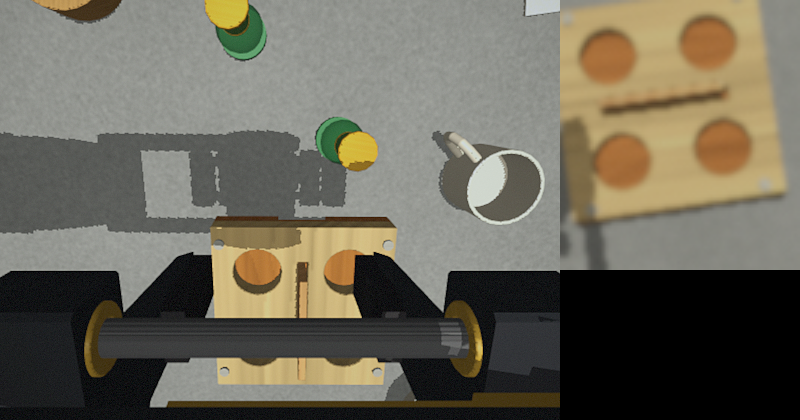

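The divider now stands in the tray slot, at (303,280–380) in the wrist view. Vase A's lip is at (358,151), vase B's is at (227,12), and the mug is clear of both. Next I fetch vase A.

Call:
arm_command(
  steps=[
    [[0.033,0.062,0.02],0,0.065],
    [[0.033,0.062,0.06],0,0.065],
    [[0.033,0.062,0.11],0,0.065],
    [[0.033,0.062,0.16],0,0.065],
    [[0.033,0.062,0.2],0,0.065],
    [[0.033,0.062,0.212],0,0.065],
    [[0.033,0.062,0.212],0,0.065],
    [[0.033,0.062,0.212],0,0.065],
  ],
)

```text
t: 10.98
tool_pos: [0.576, 0.2437, 0.088]
orientation: [2.025, 2.399, 0.005]
force: [0.5, 0.2, 0.1]
finger_gap: 0.0652
finger_force: 0.0
```

Call:
arm_command(
  steps=[
    [[0,0,0],0,0.015],
    [[0,0,0],0,0.015],
    [[0,0,0],0,0.015],
    [[0,0,0],0,0.015],
    [[0,0,0],0,0.015],
    [[0,0,0],0,0.015],
  ],
  squeeze=15,
)

```text
t: 11.72
tool_pos: [0.5747, 0.2434, 0.086]
orientation: [2.026, 2.401, 0.001]
force: [1.0, 0.4, 1.9]
finger_gap: 0.0332
finger_force: 15.0
```

```bash
python3 - <<'E'
from h import *
s,p,M=tool();print(p,s["finger_gap"],s["finger_force"],s["force"],s["ft_torque"])
x,y,a=np.load("tray.npy"); Rz=R.from_euler("z",a).as_matrix()
for w in((.053,.05),(-.053,.05)): delta(Rz@np.array([*w,.20])+[x,y,0],a)
E
```

```text
[0.57469044 0.24335354 0.08600866] 0.03315988533691289 14.999131858348846 [0.99067714 0.36731945 1.93411218] [ 0.00398609 -0.110352    0.01514554]
shift [-0.1478  0.0139 -0.114 ] turn 0.0027 q6 0.042 force [1.  0.4 1.9] gap 0.0332
shift [-0.1475 -0.0921 -0.1141] turn 0.0027 q6 0.042 force [1.  0.4 1.9] gap 0.0332
```

The gap of 33 mm suggests the pads have caught the lip, so I reopen, lower a few mm and grip again.

Call:
arm_command(
  steps=[
    [[0,0,0],0,0.06],
    [[0,0,0],0,0.06],
    [[0,0,0.005],0,0.06],
    [[0,0,0.005],0,0.015],
    [[0,0,0.005],0,0.015],
    [[0,0,0.005],0,0.015],
    [[0,0,0.005],0,0.015],
    [[0,0,0.005],0,0.015],
    [[0,0,0.005],0,0.015],
  ],
  squeeze=15,
)

```text
t: 12.85
tool_pos: [0.5742, 0.2432, 0.0805]
orientation: [-2.026, -2.401, 0.001]
force: [0.5, -0.0, -3.6]
finger_gap: 0.025
finger_force: 15.3
```

Call:
arm_command(
  steps=[
    [[0,0,-0.01],0,0.015],
    [[0,0,-0.04],0,0.015],
    [[0,0,-0.08],0,0.015],
    [[-0.02,0.002,-0.12],0,0.015],
    [[-0.06,0.006,-0.12],0,0.015],
    [[-0.1,0.01,-0.12],0,0.015],
    [[-0.13,0.013,-0.12],0,0.015],
    [[-0.148,0.0145,-0.12],0,0.015],
    [[-0.148,0.0145,-0.12],0,0.015],
    [[-0.148,0.0145,-0.12],0,0.015],
  ],
)

```text
t: 14.1
tool_pos: [0.6133, 0.1008, 0.2008]
orientation: [-2.025, -2.401, -0.0]
force: [-0.7, 0.1, -1.7]
finger_gap: 0.0254
finger_force: 15.6
```

```bash
python3 - <<'E'
from h import *
s,p,M=tool(); c=cam("wrist"); im=snap("wrist","w5"); print(p,s["finger_gap"],s["finger_force"],s["force"])
x,y,a=np.load("tray.npy"); Rz=R.from_euler("z",a).as_matrix(); delta(Rz@np.array([.053,.05,.2])+[x,y,0],a)
zb=p[2]-.0805
for r in env.tip_of("wrist","vase0")[:3]: print(round(r["p"],2),r["centre"],(Rz.T@(ray("",r["centre"],zb,c)-[x,y,0])).round(4))
hsv=cv2.cvtColor(im,cv2.COLOR_RGB2HSV); m=cv2.inRange(hsv,(15,150,100),(32,255,255))
n_,l,st,ce=cv2.connectedComponentsWithStats(m)
for i in range(1,n_):
    if st[i,4]>300: q=st[i,:2]+(st[i,2:4]-1)/2; print("lip",st[i],q,(Rz.T@(ray("",q,zb+.131,c)-[x,y,0])).round(4))
cv2.imwrite("pics/w5c.png",cv2.resize(im[100:380,160:400,::-1],None,fx=2,fy=2))
np.savez("w5.npz",p=p,M=M,f=c[0],cx=c[1],cy=c[2],e=c[3],C=c[4])
E
```

```text
[0.61328237 0.10084994 0.20075478] 0.025384793620194964 15.637408205855081 [-0.68313599  0.06611408 -1.685859  ]
shift [-0.001  -0.0002  0.0007] turn 0.0038 q6 -0.198 force [-0.   0.7 -2. ] gap 0.0256
0.63 [284.6, 215.1] [0.054  0.0531 0.1203]
lip [ 132  160   38   59 1545] [150.5 189. ] [0.018  0.0988 0.2513]
lip [ 235  291   95   27 1777] [282. 304.] [0.0527 0.065  0.2513]
lip [379 311  11  66 355] [384.  343.5] [0.083  0.052  0.2513]
lip [177 312  11  65 332] [182. 344.] [0.023  0.0517 0.2513]
lip [ 230  358  105   33 2503] [282. 374.] [0.0528 0.0412 0.2513]
```

View pics/w5c.png

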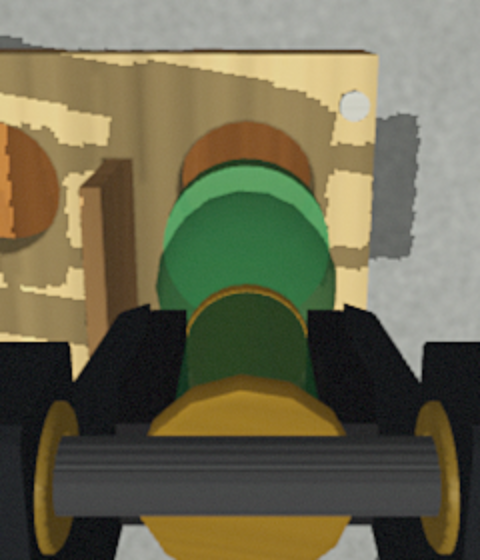

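```bash
python3 - <<'E'
from h import *
d=np.load("w5.npz"); c=(d["f"],d["cx"],d["cy"],d["e"],d["C"]); x,y,a=np.load("tray.npy"); Rz=R.from_euler("z",a).as_matrix()
zb=d["p"][2]-.0805; T=lambda q,z:(Rz.T@(ray("",q,z,c)-[x,y,0])).round(4)
hsv=cv2.cvtColor(cv2.imread("pics/w5.png"),cv2.COLOR_BGR2HSV); g=cv2.inRange(hsv,(55,80,50),(90,255,255))
r=np.where(g[:,282]>0)[0]; r=r[r>150]; print(r[:5],g[:,275:290].any(1).nonzero()[0][:4])
print("foot near edge y-.025",T((282.5,r[0]),zb)-[0,.025,0]); 
# silhouettes of foot disc predicted if axis at offsets
for dy in(0,.003): print(dy,proj("",Rz@np.array([.053,.05+dy+.025,zb])+[x,y,0],c))
print("well far rim",T((282,100+121/2),.045)," expect .0785")
E
```

```text
[180 182 183 184 185] [180 181 182 183]
foot near edge y-.025 [0.0526 0.0507 0.1203]
0 [283.08565027 181.13531665]
0.003 [283.09848527 176.33962575]
well far rim [0.0521 0.0771 0.045 ]  expect .0785
```

Call:
arm_command(
  steps=[
    [[-0.0013,-0.0003,0.03],0,0.015],
    [[-0.0013,-0.0003,0.06],0,0.015],
    [[-0.0013,-0.0003,0.075],0,0.015],
    [[-0.0013,-0.0003,0.085],0,0.015],
    [[-0.0013,-0.0003,0.092],0,0.015],
    [[-0.0013,-0.0003,0.096],0,0.015],
    [[-0.0013,-0.0003,0.098],0,0.015],
    [[-0.0013,-0.0003,0.099],0,0.015],
    [[-0.0013,-0.0003,0.099],0,0.015],
  ],
)

```text
t: 15.32
tool_pos: [0.6137, 0.0985, 0.102]
orientation: [2.026, 2.401, 0.0]
force: [-0.5, -0.1, -2.7]
finger_gap: 0.0251
finger_force: 15.6
```

Call:
arm_command(
  steps=[
    [[0,0,0.0008],0,0.015],
    [[0,0,0.0016],0,0.015],
    [[0,0,0.0016],0,0.015],
  ],
)

```text
t: 15.7
tool_pos: [0.6136, 0.0985, 0.1002]
orientation: [2.026, 2.401, 0.0]
force: [-0.3, -0.0, -1.9]
finger_gap: 0.0252
finger_force: 15.5
```

Call:
arm_command(
  steps=[
    [[0,0,0.0008],0,0.015],
    [[0,0,0.0016],0,0.015],
    [[0,0,0.0016],0,0.015],
  ],
)

```text
t: 16.08
tool_pos: [0.6139, 0.0985, 0.1002]
orientation: [2.025, 2.401, 0.001]
force: [-3.6, -0.4, 8.7]
finger_gap: 0.0252
finger_force: 15.2
```

Call:
arm_command(
  steps=[
    [[0,0,-0.001],0,0.06],
    [[0,0,-0.001],0,0.06],
    [[0,0,-0.001],0,0.06],
    [[0,0,-0.06],0,0.065],
    [[0,0,-0.12],0,0.065],
    [[0.04,-0.02,-0.18],0,0.065],
    [[0.09,-0.05,-0.18],0,0.065],
    [[0.14,-0.075,-0.18],0,0.065],
    [[0.19,-0.1,-0.18],0,0.065],
    [[0.235,-0.1215,-0.18],0,0.065],
  ],
)

```text
t: 17.32
tool_pos: [0.4528, 0.3112, 0.2786]
orientation: [2.026, 2.401, 0.001]
force: [0.3, -0.2, 0.4]
finger_gap: 0.0654
finger_force: 0.0
```

Call:
arm_command(
  steps=[
    [[0,0,0],0,0.065],
    [[0,0,0],0,0.065],
  ],
)

```text
t: 17.58
tool_pos: [0.4544, 0.3095, 0.2784]
orientation: [2.025, 2.401, -0.0]
force: [0.2, -0.7, -0.9]
finger_gap: 0.0652
finger_force: 0.0
```

```bash
cat > look.py <<'E'
from h import *
import sys
def lips(tag):
    s,p,M=tool(); c=cam("wrist"); im=snap("wrist",tag); print(p,s["finger_gap"])
    for r in env.tip_of("wrist","vase0")[:4]: print(round(r["p"],2),np.round(r["centre"],1),ray("",r["centre"],0,c).round(4),ray("",r["centre"],.02,c).round(4))
    m=cv2.inRange(cv2.cvtColor(im,cv2.COLOR_RGB2HSV),(15,150,100),(32,255,255))
    n,l,st,ce=cv2.connectedComponentsWithStats(m)
    for i in range(1,n):
        if st[i,4]>300: q=st[i,:2]+(st[i,2:4]-1)/2; print("lip",st[i],q,ray("",q,.131,c).round(4),ray("",q,.151,c).round(4))
    return im,c
E
python3 - <<'E'
from look import *
lips("w6")
im=snap("side","side3"); cs=cam("side")
for r in env.tip_of("side","vase0")[:4]: print("side",round(r["p"],2),np.round(r["centre"],1),ray("",r["centre"],0,cs).round(4),ray("",r["centre"],.02,cs).round(4))
delta([.453,.334,.0805],None)
E
```

```text
[0.45443757 0.30954302 0.27844377] 0.06519253600190099
0.75 [264.9 132.3] [0.4277 0.3455 0.    ] [0.4284 0.3471 0.02  ]
0.67 [380.4 352.6] [0.6225 0.0889 0.    ] [0.614  0.1025 0.02  ]
lip [ 238  118   43   44 1438] [259.  139.5] [0.4286 0.3493 0.131 ] [0.4295 0.3513 0.151 ]
lip [479 317  17  60 334] [487.  346.5] [0.6612 0.2005 0.131 ] [0.6463 0.2125 0.151 ]
lip [275 358  42  17 495] [295.5 366. ] [0.4931 0.1507 0.131 ] [0.4896 0.1661 0.151 ]
side 0.8 [244.9 251.7] [0.6129 0.0904 0.    ] [0.6102 0.1029 0.02  ]
side 0.73 [309.2 359.2] [0.4332 0.3495 0.    ] [0.4341 0.3568 0.02  ]
shift [0.0253 0.0022 0.1978] turn None q6 0.213 force [-0.6 -0.4 -0.6] gap 0.065
```

Vase B has been nudged, and its lip is now at (.429,.349). I go there.

Call:
arm_command(
  steps=[
    [[0.042,-0.0186,0.02],0,0.065],
    [[0.042,-0.0186,0.06],0,0.065],
    [[0.042,-0.0186,0.11],0,0.065],
    [[0.042,-0.0186,0.15],0,0.065],
    [[0.042,-0.0186,0.185],0,0.065],
    [[0.042,-0.0186,0.198],0,0.065],
    [[0.042,-0.0186,0.198],0,0.065],
    [[0.042,-0.0186,0.198],0,0.065],
  ],
)

```text
t: 18.77
tool_pos: [0.4302, 0.3484, 0.0821]
orientation: [2.026, 2.4, 0.004]
force: [0.5, -0.4, -0.3]
finger_gap: 0.0652
finger_force: 0.0
```

Call:
arm_command(
  steps=[
    [[0,0,0],0,0.015],
    [[0,0,0],0,0.015],
    [[0,0,0],0,0.015],
    [[0,0,0],0,0.015],
    [[0,0,0],0,0.015],
    [[0,0,0],0,0.015],
    [[0,0,0],0,0.015],
  ],
  squeeze=15,
)

```text
t: 19.65
tool_pos: [0.4286, 0.3479, 0.0802]
orientation: [-2.026, -2.401, 0.001]
force: [0.2, -0.5, -2.1]
finger_gap: 0.0248
finger_force: 15.5
```

```bash
python3 - <<'E'
from h import *
s,p,M=tool();print(p,s["finger_gap"],s["finger_force"],s["force"])
x,y,a=np.load("tray.npy"); Rz=R.from_euler("z",a).as_matrix()
delta(Rz@np.array([-.053,.05,.20])+[x,y,0],a)
E
```

```text
[0.42860469 0.34789682 0.08024117] 0.024816834909754525 15.504935538547215 [ 0.24190215 -0.45787592 -2.09176036]
shift [-0.2751  0.0342 -0.1197] turn 0.0027 q6 0.298 force [ 0.2 -0.5 -2.1] gap 0.0248
```

Call:
arm_command(
  steps=[
    [[0,0,-0.01],0,0.015],
    [[0,0,-0.04],0,0.015],
    [[0,0,-0.08],0,0.015],
    [[-0.03,0.004,-0.12],0,0.015],
    [[-0.08,0.01,-0.12],0,0.015],
    [[-0.13,0.016,-0.12],0,0.015],
    [[-0.18,0.022,-0.12],0,0.015],
    [[-0.23,0.029,-0.12],0,0.015],
    [[-0.262,0.033,-0.12],0,0.015],
    [[-0.275,0.034,-0.12],0.003,0.015],
  ],
)

```text
t: 20.9
tool_pos: [0.5092, 0.081, 0.2012]
orientation: [2.032, 2.395, 0.001]
force: [-0.1, 0.4, -1.8]
finger_gap: 0.0251
finger_force: 16.1
```

Call:
arm_command(
  steps=[
    [[0,0,0],0,0.015],
    [[0,0,0],0,0.015],
  ],
)

```text
t: 21.15
tool_pos: [0.5082, 0.0837, 0.2005]
orientation: [-2.028, -2.399, -0.0]
force: [0.6, -0.0, -2.5]
finger_gap: 0.0251
finger_force: 16.1
```

```bash
python3 - <<'E'
from h import *
s,p,M=tool(); c=cam("wrist"); im=snap("wrist","w7"); print(p,s["finger_gap"],s["force"])
x,y,a=np.load("tray.npy"); Rz=R.from_euler("z",a).as_matrix(); delta(Rz@np.array([-.053,.05,.2])+[x,y,0],a)
zb=p[2]-.0802; T=lambda q,z:(Rz.T@(ray("",q,z,c)-[x,y,0])).round(4)
g=cv2.inRange(cv2.cvtColor(im,cv2.COLOR_RGB2HSV),(55,80,50),(90,255,255)); n,l,st,ce=cv2.connectedComponentsWithStats(g)
i=1+np.argmax(st[1:,4]); k=st[i]; print(k); 
print("foot y",T((k[0]+k[2]/2,k[1]),zb)-[0,.025,0])
# well floor/wall (orange/brown) far rim column at foot centre: brightness profile
col=int(k[0]+k[2]/2); rows=np.arange(k[1]-40,k[1]+3); print([(int(r),im[r,col].tolist()) for r in rows[::3]])
print("pred rim row",proj("",Rz@np.array([-.053,.0785,.045])+[x,y,0],c))
E
```

```text
[0.50819843 0.08374234 0.20054799] 0.025146380688661502 [ 0.63617084 -0.01360359 -2.47736341]
shift [-0.0014  0.0002  0.0005] turn 0.0011 q6 -0.235 force [-0.1 -0.  -3.3] gap 0.025
[ 239  180   88   83 5045]
foot y [-0.0535  0.0513  0.1203]
[(140, [158, 139, 91]), (143, [162, 141, 92]), (146, [160, 140, 95]), (149, [157, 139, 88]), (152, [160, 141, 93]), (155, [161, 141, 95]), (158, [162, 141, 95]), (161, [128, 102, 65]), (164, [129, 83, 40]), (167, [128, 80, 41]), (170, [130, 83, 43]), (173, [129, 83, 40]), (176, [131, 82, 44]), (179, [98, 77, 42]), (182, [45, 70, 41])]
pred rim row [283.59548013 159.41105301]
```

Call:
arm_command(
  steps=[
    [[-0.0017,0.0003,0.03],0,0.015],
    [[-0.0017,0.0003,0.06],0,0.015],
    [[-0.0017,0.0003,0.075],0,0.015],
    [[-0.0017,0.0003,0.085],0,0.015],
    [[-0.0017,0.0003,0.092],0,0.015],
    [[-0.0017,0.0003,0.096],0,0.015],
    [[-0.0017,0.0003,0.098],0,0.015],
    [[-0.0017,0.0003,0.0995],0,0.015],
    [[-0.0017,0.0003,0.0995],0,0.015],
  ],
)

```text
t: 22.32
tool_pos: [0.5093, 0.081, 0.1012]
orientation: [2.03, 2.398, 0.0]
force: [0.4, 0.7, -2.8]
finger_gap: 0.025
finger_force: 16.0
```

Call:
arm_command(
  steps=[
    [[0,0,0.0006],0,0.015],
    [[0,0,0.0006],0,0.015],
  ],
)

```text
t: 22.58
tool_pos: [0.5092, 0.081, 0.1005]
orientation: [2.03, 2.398, 0.0]
force: [0.1, 0.2, -3.1]
finger_gap: 0.0248
finger_force: 16.0
```

Call:
arm_command(
  steps=[
    [[0,0,0.0007],0,0.015],
    [[0,0,0.0014],0,0.015],
    [[0,0,0.0014],0,0.015],
  ],
)

```text
t: 22.95
tool_pos: [0.5095, 0.0811, 0.1002]
orientation: [2.029, 2.398, 0.0]
force: [-3.7, 0.8, 7.2]
finger_gap: 0.0251
finger_force: 15.4
```

Call:
arm_command(
  steps=[
    [[0,0,-0.001],0,0.06],
    [[0,0,-0.001],0,0.06],
    [[0,0,-0.001],0,0.06],
    [[0,0,-0.06],0,0.06],
    [[0,0,-0.12],0,0.06],
    [[-0.03,0.005,-0.17],0,0.06],
    [[-0.08,0.014,-0.2],0,0.06],
    [[-0.14,0.025,-0.2],0.1,0.06],
    [[-0.2,0.036,-0.2],0.2,0.06],
    [[-0.26,0.047,-0.2],0.3,0.06],
  ],
)

```text
t: 24.2
tool_pos: [0.599, -0.1696, 0.2992]
orientation: [2.368, 2.064, 0.001]
force: [0.8, 0.9, -0.7]
finger_gap: 0.0599
finger_force: 0.0
```

Call:
arm_command(
  steps=[
    [[-0.05,0.025,0],0.09,0.06],
    [[-0.085,0.04,0],0.19,0.06],
    [[-0.085,0.04,0],0.19,0.06],
    [[-0.085,0.04,0],0.19,0.06],
  ],
)

```text
t: 24.7
tool_pos: [0.6266, -0.2566, 0.2986]
orientation: [-2.549, -1.835, -0.0]
force: [0.2, 0.2, -0.1]
finger_gap: 0.0599
finger_force: 0.0
```

```bash
python3 - <<'E'
from h import *
s,p,M=tool(); c=cam("wrist"); im=snap("wrist","w8"); print(p,M.round(3),s["finger_gap"],s["qpos"].round(3))
np.savez("w8.npz",p=p,M=M,f=c[0],cx=c[1],cy=c[2],e=c[3],C=c[4])
for k in("blade","line","mouth"):
    for r in env.tip_of("wrist",k)[:3]: print(k,round(r["p"],2),np.round(r["centre"],1),ray("",r["centre"],0,c).round(4))
t=snap("top","top3"); sd=snap("side","side4"); cs=cam("side")
for r in env.tip_of("side","vase0")[:4]: print("side",round(r["p"],2),np.round(r["centre"],1),ray("",r["centre"],.02,cs).round(4))
cv2.imwrite("pics/w8o.png",np.hstack([im[:,:,::-1],cv2.resize(sd[170:290,215:315,::-1],(240,420))[:420]]))
E
```

```text
[ 0.62658178 -0.25663687  0.29857328] [[ 0.317  0.948 -0.001]
 [ 0.948 -0.317  0.001]
 [ 0.001 -0.001 -1.   ]] 0.05989265039958764 [-0.564  0.368  1.255  0.     1.52  -0.241]
blade 0.92 [406.5 275.9] [ 0.7324 -0.4443  0.    ]
blade 0.85 [293.4 224.3] [ 0.615  -0.3307  0.    ]
line 0.92 [291.8 179.3] [ 0.6309 -0.2759  0.    ]
mouth 0.73 [189.5   6.6] [ 0.5855 -0.0623  0.    ]
side 0.84 [245.2 247.4] [0.6113 0.0902 0.02  ]
side 0.66 [287.1 248.1] [0.5063 0.0807 0.02  ]
```

View pics/w8o.png

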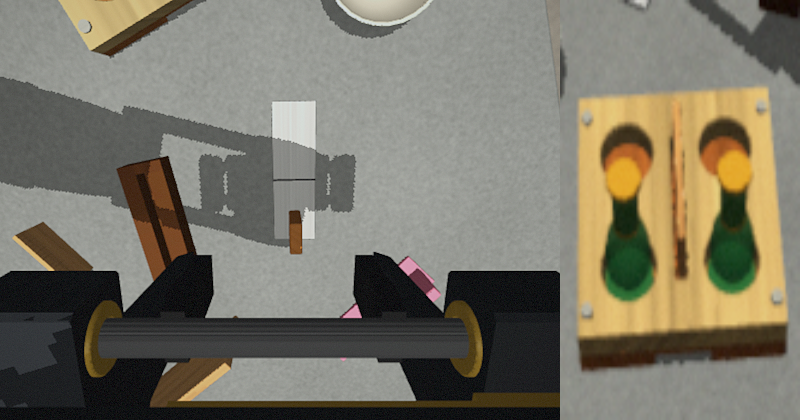

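Both vases stand upright in the tray's +y wells with the divider between them. The blade's tip edge runs from (272,101) to (315,101), its line is at row 180, and the grip is at (296,232).

```bash
python3 - <<'E'
from h import *
d=np.load("w8.npz"); c=(d["f"],d["cx"],d["cy"],d["e"],d["C"]); p,M=d["p"],d["M"]
P={k:ray("",q,.006,c) for k,q in dict(tl=(272,101),tr=(315.5,101),ll=(273,180),lr=(315.5,180),bl=(274,238.5),br=(315.5,238.5)).items()}
for k,v in P.items(): print(k,v.round(4))
ax=(P["tl"]+P["tr"]-P["ll"]-P["lr"])/2; th=np.arctan2(ax[1],ax[0]); print("len tip-line",np.linalg.norm(ax),"axis ang",th)
u=np.array([np.cos(th),np.sin(th),0]); O=((P["tl"]+P["tr"])/2-145e-3*u+(P["ll"]+P["lr"])/2-55e-3*u)/2; print("origin",O)
for q in((290,211),(302,211),(290,249),(302,249)): print("grip top",ray("",q,.062,c).round(4))
x,y,a=np.load("tray.npy"); Rz=R.from_euler("z",a).as_matrix()
print("mouth",(Rz@[0,-.105,0]+[x,y,0]).round(4),"tip gate",(Rz@[0,-.105-.03,0]+[x,y,0]).round(4))
delta([O[0],O[1],.06],th-np.pi/2)
E
```

```text
tl [ 0.6379 -0.1825  0.006 ]
tr [ 0.6844 -0.1981  0.006 ]
ll [ 0.6096 -0.2684  0.006 ]
lr [ 0.6576 -0.2845  0.006 ]
bl [ 0.5867 -0.3388  0.006 ]
br [ 0.6357 -0.3552  0.006 ]
len tip-line 0.09045437126284481 axis ang 1.2613783981456597
origin [ 0.61694144 -0.32863089  0.006     ]
grip top [ 0.6208 -0.296   0.062 ]
grip top [ 0.6329 -0.3001  0.062 ]
grip top [ 0.6073 -0.3371  0.062 ]
grip top [ 0.6197 -0.3413  0.062 ]
mouth [ 0.5866 -0.0616  0.    ] tip gate [ 0.5916 -0.0912  0.    ]
shift [-0.0716  0.0134  0.2394] turn -0.0133 q6 -0.24 force [-0.8 -0.1 -0. ] gap 0.0596
```

Call:
arm_command(
  steps=[
    [[-0.0716,0.0134,0.05],-0.013,0.05],
    [[-0.0716,0.0134,0.1],-0.013,0.05],
    [[-0.0716,0.0134,0.15],-0.013,0.05],
    [[-0.0716,0.0134,0.2],-0.013,0.05],
    [[-0.0716,0.0134,0.24],-0.013,0.05],
    [[-0.0716,0.0134,0.265],-0.013,0.05],
    [[-0.0716,0.0134,0.276],-0.013,0.05],
    [[-0.0716,0.0134,0.276],-0.013,0.05],
  ],
)

```text
t: 26.05
tool_pos: [0.6166, -0.3291, 0.0228]
orientation: [-2.538, -1.851, 0.0]
force: [0.4, -0.9, 0.2]
finger_gap: 0.0499
finger_force: 0.0
```

Call:
arm_command(
  steps=[
    [[0,0,0],0,0.0],
    [[0,0,0],0,0.0],
    [[0,0,0],0,0.0],
    [[0,0,0],0,0.0],
    [[0,0,0],0,0.0],
    [[0,0,0],0,0.0],
  ],
  squeeze=35,
)

```text
t: 26.8
tool_pos: [0.6169, -0.3295, 0.0236]
orientation: [2.538, 1.85, 0.0]
force: [-2.2, 0.5, 5.7]
finger_gap: 0.0137
finger_force: 35.0
```

```bash
python3 - <<'E'
from h import *
s,p,M=tool();print(p,s["finger_gap"],s["finger_force"],s["force"])
c=cam("wrist"); im=snap("wrist","w9"); np.savez("w9.npz",p=p,M=M,f=c[0],cx=c[1],cy=c[2],e=c[3],C=c[4])
x,y,a=np.load("tray.npy"); Rz=R.from_euler("z",a).as_matrix()
delta(Rz@np.array([0,-.275,.022])+[x,y,0],a)
for r in env.tip_of("wrist","line")[:2]: print(r["p"],np.round(r["centre"],1),(M.T@(ray("",r["centre"],0,c)-p)).round(4))
E
```

```text
[ 0.61685987 -0.32951197  0.02355054] 0.01367428668940647 34.99420906417072 [-2.2045888   0.46521481  5.71922115]
shift [ 0.0948 -0.0327  0.0015] turn -0.4773 q6 -0.349 force [-1.3  0.8  4.9] gap 0.0137
0.98 [280.8 134.6] [ 0.0566 -0.0012  0.0235]
```

View pics/w9.png

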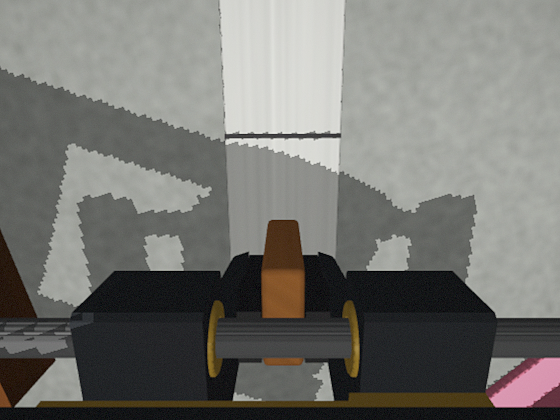

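The wrist view shows the blade centred on the tool, with its line at (282,135) and the grip held at (283,245). I turn it in line with the channel.

Call:
arm_command(
  steps=[
    [[0,0,0],-0.1,0],
    [[0,0,0],-0.2,0],
    [[0,0,0],-0.3,0],
    [[0,0,0],-0.4,0],
    [[0.02,-0.007,0],-0.477,0],
    [[0.05,-0.017,0],-0.477,0],
    [[0.08,-0.028,0],-0.477,0],
    [[0.092,-0.032,0],-0.477,0],
    [[0.092,-0.032,0],-0.477,0],
    [[0.092,-0.032,0],-0.477,0],
  ],
)

```text
t: 28.15
tool_pos: [0.6149, -0.2309, 0.0235]
orientation: [-2.029, -2.397, -0.003]
force: [-0.5, 6.5, 7.5]
finger_gap: 0.0139
finger_force: 35.0
```

```bash
cat > bl.py <<'E'
from h import *
def go(tag):
    s,p,M=tool(); c=cam("wrist"); im=snap("wrist",tag); x,y,a=np.load("tray.npy"); Rz=R.from_euler("z",a).as_matrix()
    print(p.round(4),s["finger_gap"],s["force"].round(1))
    T=lambda q,z:(Rz.T@(ray("",q,z,c)-[x,y,0])).round(4)
    for k,z in(("line",0),("mouth",0)):
        for r in env.tip_of("wrist",k)[:2]: print(k,round(r["p"],2),np.round(r["centre"],1),"tray",T(r["centre"],z))
    # blade edges: saturation low & bright vs bench along a few rows
    g=cv2.GaussianBlur(cv2.cvtColor(im,cv2.COLOR_RGB2GRAY),(5,5),0).astype(float)
    for row in range(10,200,30):
        dx=np.gradient(g[row]); l=150+np.argmax(dx[150:283]); r=283+np.argmin(dx[283:410]); print(row,l,r,T((l,row),.006)[:2],T((r,row),.006)[:2])
    col=g[:200,270:297].mean(1); k=15+np.argmin((col-cv2.blur(col.reshape(-1,1),(1,21)).ravel())[15:190]); print("dark line row",k,T((283,k),.006))
    delta(Rz@np.array([0,-.275,.022])+[x,y,0],a)
    # tray right face/top edge prediction
    print("edge top -y px",proj("",Rz@np.array([0,-.105,.045])+[x,y,0],c),"bottom",proj("",Rz@np.array([0,-.105,0])+[x,y,0],c))
    return im,c
E
python3 -c "
from bl import *
go('w10')"
```

```text
[ 0.6149 -0.2309  0.0235] 0.013887886357720047 [-0.5  6.5  7.5]
line 0.63 [282.  135.4] tray [-0.0007 -0.2203  0.    ]
10 220 344 [-0.0252 -0.1708] [ 0.024  -0.1709]
40 221 343 [-0.0253 -0.1818] [ 0.0241 -0.1818]
70 223 342 [-0.025  -0.1932] [ 0.0242 -0.1933]
100 224 341 [-0.0251 -0.2051] [ 0.0242 -0.2052]
130 269 340 [-0.0063 -0.2175] [ 0.0243 -0.2175]
160 272 338 [-0.0051 -0.2304] [ 0.0239 -0.2305]
190 227 337 [-0.0254 -0.2439] [ 0.024 -0.244]
dark line row 135 [-2.000e-04 -2.196e-01  6.000e-03]
shift [0.0016 0.0001 0.0015] turn -0.0006 q6 -0.708 force [-0.6  6.3  8.3] gap 0.0141
edge top -y px [ 283.63214092 -320.44741079] bottom [ 283.33255057 -185.32558391]
```

Call:
arm_command(
  steps=[
    [[0.015,0.0005,-0.0005],0,0],
    [[0.03,0.0005,-0.0005],0,0],
    [[0.04,0.0005,-0.0005],0,0],
    [[0.05,0.0005,-0.0005],0,0],
    [[0.06,0.0005,-0.0005],0,0],
    [[0.07,0.0005,-0.0005],0,0],
    [[0.08,0.0005,-0.0005],0,0],
    [[0.09,0.0005,-0.0005],0,0],
    [[0.1,0.0005,-0.0005],0,0],
    [[0.1,0.0005,-0.0005],0,0],
  ],
)

```text
t: 29.55
tool_pos: [0.598, -0.1315, 0.0235]
orientation: [-2.028, -2.397, -0.001]
force: [-0.5, 4.1, 4.2]
finger_gap: 0.0139
finger_force: 35.0
```

```bash
python3 -c "
from bl import *
im,c=go('w11')
for r in range(20,150,3): print(r,im[r,250:316].mean(0).round().astype(int).tolist(),end=' ')
print(proj('',[.5866,-.0616,.006],c))
"
```

```text
[ 0.598  -0.1315  0.0235] 0.013874659836449862 [-0.5  4.1  4.2]
line 0.78 [283.9 133.4] tray [-1.000e-04 -1.186e-01  0.000e+00]
10 235 286 [-0.0195 -0.0701] [ 0.0007 -0.0701]
40 189 295 [-0.0386 -0.081 ] [ 0.0044 -0.0811]
70 238 287 [-0.0191 -0.0925] [ 0.0012 -0.0925]
100 192 290 [-0.0389 -0.1044] [ 0.0025 -0.1044]
130 259 340 [-0.0108 -0.1168] [ 0.024  -0.1168]
160 226 338 [-0.0256 -0.1297] [ 0.0237 -0.1297]
190 228 337 [-0.0252 -0.1432] [ 0.0238 -0.1432]
dark line row 135 [-0.0005 -0.1189  0.006 ]
shift [-0.0991  0.0003  0.0012] turn -0.0002 q6 -0.579 force [-0.6  6.   5.2] gap 0.0135
edge top -y px [284.47259198 100.19888051] bottom [284.13450724 101.68593458]
20 [214, 191, 134] 23 [214, 191, 134] 26 [214, 192, 134] 29 [215, 192, 134] 32 [215, 192, 134] 35 [215, 193, 135] 38 [216, 193, 135] 41 [216, 193, 135] 44 [216, 193, 135] 47 [216, 194, 136] 50 [216, 194, 135] 53 [217, 194, 136] 56 [217, 194, 136] 59 [217, 194, 136] 62 [217, 194, 136] 65 [217, 195, 136] 68 [217, 195, 136] 71 [218, 195, 136] 74 [218, 195, 137] 77 [218, 195, 137] 80 [218, 195, 137] 83 [218, 196, 137] 86 [218, 196, 137] 89 [219, 196, 138] 92 [219, 196, 138] 95 [219, 196, 138] 98 [219, 196, 139] 101 [220, 197, 139] 104 [206, 183, 133] 107 [165, 166, 162] 110 [218, 219, 214] 113 [223, 224, 219] 116 [223, 224, 219] 119 [223, 224, 219] 122 [223, 224, 219] 125 [223, 224, 219] 128 [218, 219, 214] 131 [215, 216, 211] 134 [47, 46, 48] 137 [60, 60, 61] 140 [191, 192, 188] 143 [175, 176, 172] 146 [175, 176, 171] 149 [166, 167, 162] [284.20507507 101.50693721]
```

Call:
arm_command(
  steps=[
    [[0.004,0,0],0,0],
    [[0.008,0,0],0,0],
    [[0.0115,0,0],0,0],
    [[0.0115,0,0],0,0],
    [[0.0115,0,0],0,0],
  ],
)

```text
t: 30.32
tool_pos: [0.5964, -0.1217, 0.0235]
orientation: [-2.029, -2.398, -0.0]
force: [-0.2, -0.4, 2.7]
finger_gap: 0.0137
finger_force: 35.0
```

```bash
python3 -c "
from bl import *
im,c=go('w12')
x,y,a=np.load('tray.npy'); Rz=R.from_euler('z',a).as_matrix()
for r in range(110,150): print(r,im[r,250:316].mean(0).round().astype(int).tolist(),end=' ')
for z in (.045,.006): print(z,[(r,(Rz.T@(ray('',(283,r),z,c)-[x,y,0]))[1].round(4)) for r in range(120,150,4)])
"
```

```text
[ 0.5964 -0.1217  0.0235] 0.013710941121483551 [-0.2 -0.4  2.7]
line 0.91 [281.8 132.3] tray [-0.001  -0.1081  0.    ]
10 185 384 [-0.0393 -0.0601] [ 0.0397 -0.0602]
40 154 287 [-0.0526 -0.071 ] [ 0.0012 -0.0711]
70 235 287 [-0.0202 -0.0825] [ 0.0012 -0.0825]
100 192 289 [-0.0388 -0.0943] [ 0.0021 -0.0944]
130 237 287 [-0.0203 -0.1067] [ 0.0013 -0.1068]
160 226 338 [-0.0255 -0.1197] [ 0.0237 -0.1197]
190 227 337 [-0.0257 -0.1332] [ 0.0238 -0.1332]
dark line row 137 [-0.0005 -0.1097  0.006 ]
shift [-0.1092  0.0003  0.0014] turn -0.0003 q6 -0.562 force [-1.2  0.8  3.5] gap 0.0138
edge top -y px [284.35690151 132.05259073] bottom [284.02372089 125.08019951]
110 [216, 193, 135] 111 [216, 193, 135] 112 [216, 194, 135] 113 [216, 193, 135] 114 [216, 193, 135] 115 [216, 194, 135] 116 [216, 194, 136] 117 [216, 194, 135] 118 [216, 194, 135] 119 [216, 194, 136] 120 [217, 194, 136] 121 [217, 194, 136] 122 [217, 194, 136] 123 [217, 194, 136] 124 [217, 194, 136] 125 [217, 194, 136] 126 [217, 194, 136] 127 [217, 194, 136] 128 [217, 194, 137] 129 [216, 194, 136] 130 [212, 189, 133] 131 [210, 187, 131] 132 [211, 188, 132] 133 [212, 189, 132] 134 [213, 190, 133] 135 [216, 192, 135] 136 [183, 160, 108] 137 [38, 41, 50] 138 [138, 139, 137] 139 [189, 190, 185] 140 [189, 190, 185] 141 [188, 189, 184] 142 [180, 181, 177] 143 [173, 174, 170] 144 [172, 173, 169] 145 [173, 174, 170] 146 [173, 174, 170] 147 [174, 175, 170] 148 [172, 173, 169] 149 [164, 165, 161] 0.045 [(120, np.float64(-0.1011)), (124, np.float64(-0.1024)), (128, np.float64(-0.1037)), (132, np.float64(-0.105)), (136, np.float64(-0.1063)), (140, np.float64(-0.1076)), (144, np.float64(-0.1089)), (148, np.float64(-0.1102))]
0.006 [(120, np.float64(-0.1026)), (124, np.float64(-0.1042)), (128, np.float64(-0.1059)), (132, np.float64(-0.1076)), (136, np.float64(-0.1093)), (140, np.float64(-0.111)), (144, np.float64(-0.1127)), (148, np.float64(-0.1145))]
```

Call:
arm_command(
  steps=[
    [[0.0013,0,0],0,0],
    [[0.0026,0,0],0,0],
    [[0.0026,0,0],0,0],
    [[0.0026,0,0],0,0],
  ],
)

```text
t: 30.98
tool_pos: [0.5961, -0.1194, 0.0235]
orientation: [2.03, 2.398, -0.0]
force: [1.0, -1.6, 1.3]
finger_gap: 0.0137
finger_force: 35.0
```

```bash
cat > er.py <<'E'
from h import *
import sys
s,p,M=tool(); im=snap("wrist",sys.argv[1]); x,y,a=np.load('tray.npy'); Rz=R.from_euler('z',a).as_matrix()
print((Rz.T@(p-[x,y,0])).round(4),s["force"].round(1))
print([(r,im[r,250:316].mean(0).round().astype(int).tolist()) for r in range(132,152)])
E
python3 er.py w13
```

```text
[-0.0002 -0.1636  0.0235] [ 1.  -1.6  1.3]
[(132, [202, 180, 125]), (133, [196, 174, 121]), (134, [195, 173, 120]), (135, [195, 173, 120]), (136, [195, 174, 120]), (137, [196, 174, 120]), (138, [196, 174, 121]), (139, [196, 174, 120]), (140, [191, 169, 117]), (141, [183, 161, 108]), (142, [178, 157, 111]), (143, [177, 168, 150]), (144, [171, 174, 173]), (145, [165, 166, 162]), (146, [166, 167, 163]), (147, [167, 168, 164]), (148, [167, 168, 164]), (149, [167, 168, 164]), (150, [162, 163, 159]), (151, [156, 157, 153])]
```

Call:
arm_command(
  steps=[
    [[0.0004,0,0],0,0],
    [[0.0004,0,0],0,0],
    [[0.0004,0,0],0,0.045],
    [[0.0004,0,0],0,0.045],
    [[0.0004,0,0],0,0.045],
    [[0.0004,0,-0.03],0,0.045],
    [[0.0004,0,-0.09],0,0.045],
    [[-0.02,0,-0.15],0,0.05],
    [[-0.05,0,-0.2],0,0.05],
    [[-0.05,0,-0.2],0,0.05],
  ],
)

```text
t: 32.28
tool_pos: [0.607, -0.1717, 0.2294]
orientation: [2.025, 2.388, 0.003]
force: [0.2, -0.2, -0.1]
finger_gap: 0.0499
finger_force: 0.0
```

```bash
python3 - <<'E'
from h import *
s,p,M=tool(); c=cam("wrist"); im=snap("wrist","w14"); print(p,s["finger_gap"])
x,y,a=np.load('tray.npy'); Rz=R.from_euler('z',a).as_matrix()
T=lambda q,z:(Rz.T@(ray("",q,z,c)-[x,y,0])).round(4)
for k,z in(("blade",0),("line",0),("mouth",0)):
    for r in env.tip_of("wrist",k)[:2]: print(k,round(r["p"],2),np.round(r["centre"],1),T(r["centre"],z))
t=snap("top","top4"); sd=snap("side","side5"); cs=cam("side")
for k,z in(("vase0",.02),("divider",.02),("blade",0),("bowl",0),("cup",0),("tape",0)):
    for r in env.tip_of("side",k)[:3]: print("side",k,round(r["p"],2),np.round(r["centre"],1),ray("",r["centre"],z,cs).round(4))
cv2.imwrite("pics/fin.png",np.hstack([cv2.resize(im[0:260,130:430,::-1],(450,390)),cv2.resize(sd[130:290,200:330,::-1],(317,390))]))
E
```

```text
[ 0.60701435 -0.17165466  0.22939521] 0.049869880606387994
blade 0.86 [281.4 120.6] [ 0.0022 -0.1636  0.    ]
blade 0.71 [348.4 407.2] [ 0.0834 -0.508   0.    ]
line 0.98 [277.3  58.9] [-0.0014 -0.1074  0.    ]
mouth 0.69 [274.9  56.2] [-0.0037 -0.105   0.    ]
side vase0 0.94 [285.4 250.3] [0.5099 0.0877 0.02  ]
side vase0 0.9 [243.7 251.2] [0.6134 0.1018 0.02  ]
side vase0 0.28 [261.9 206.4] [ 0.5856 -0.0447  0.02  ]
side divider 0.61 [353.3 162.3] [ 0.3408 -0.2366  0.02  ]
side divider 0.57 [325.  116.6] [ 0.4308 -0.4277  0.02  ]
side divider 0.48 [265.5 236.1] [0.5646 0.0504 0.02  ]
side blade 0.88 [231.3 110.2] [ 0.7368 -0.4475  0.    ]
side blade 0.56 [257.8 192.1] [ 0.6056 -0.1098  0.    ]
side bowl 0.82 [196.3 194.1] [ 0.7758 -0.0834  0.    ]
side bowl 0.22 [264.1 239.2] [0.5689 0.0469 0.    ]
side cup 0.56 [380.9 376.8] [ 0.2786  0.371  -0.    ]
side tape 0.93 [381.1 377.1] [0.2782 0.3716 0.    ]
```

View pics/fin.png

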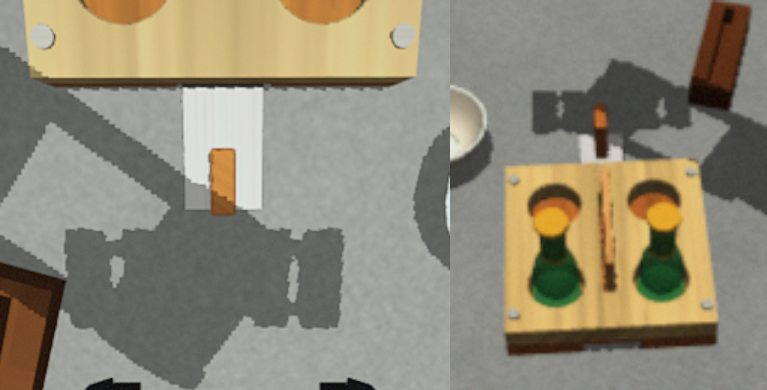

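The final view shows the blade entering the channel squarely, with its tail edge at row 209 of the crop. Both vases and the divider are standing. I check the tail against the tray edge before handing in.

```bash
python3 - <<'E'
from h import *
c=cam("wrist"); x,y,a=np.load('tray.npy'); Rz=R.from_euler('z',a).as_matrix()
T=lambda q,z:(Rz.T@(ray("",q,z,c)-[x,y,0])).round(4)
im=cv2.imread("pics/w14.png"); g=im.mean(2)
print("tail",T((130+224/1.5,139.4),.006), "expect edge-.075")
print([(r,im[r,258:300].mean(0).round().astype(int).tolist()) for r in range(46,64)])
print([(r,im[r,210:235].mean(0).round().astype(int).tolist()) for r in range(48,64)])
for r in(51,52,53): print(r,T((276,r),.045))
for r in(56,58,60): print(r,T((276,r),.006),T((276,r),0))
print([(r,im[r,255:266].mean().round()) for r in range(134,144)])
E
```

```text
tail [-0.0042 -0.1755  0.006 ] expect edge-.075
[(46, [128, 185, 207]), (47, [128, 185, 207]), (48, [129, 185, 208]), (49, [130, 187, 210]), (50, [131, 189, 212]), (51, [106, 159, 183]), (52, [31, 47, 57]), (53, [41, 63, 73]), (54, [40, 64, 77]), (55, [32, 51, 68]), (56, [30, 31, 39]), (57, [45, 43, 41]), (58, [146, 150, 148]), (59, [210, 215, 213]), (60, [220, 224, 223]), (61, [216, 221, 219]), (62, [215, 220, 219]), (63, [215, 220, 219])]
[(48, [134, 192, 213]), (49, [134, 193, 214]), (50, [138, 197, 219]), (51, [116, 174, 196]), (52, [38, 59, 70]), (53, [41, 62, 72]), (54, [43, 65, 76]), (55, [32, 53, 70]), (56, [13, 34, 63]), (57, [42, 55, 73]), (58, [85, 91, 92]), (59, [118, 122, 118]), (60, [146, 151, 148]), (61, [157, 163, 161]), (62, [155, 161, 159]), (63, [155, 160, 158])]
51 [-0.0062 -0.1018  0.045 ]
52 [-0.0062 -0.1026  0.045 ]
53 [-0.0062 -0.1033  0.045 ]
56 [-0.0069 -0.101   0.006 ] [-0.007  -0.1003  0.    ]
58 [-0.0069 -0.1027  0.006 ] [-0.0071 -0.102   0.    ]
60 [-0.007  -0.1044  0.006 ] [-0.0071 -0.1037  0.    ]
[(134, np.float64(146.0)), (135, np.float64(146.0)), (136, np.float64(146.0)), (137, np.float64(147.0)), (138, np.float64(149.0)), (139, np.float64(132.0)), (140, np.float64(85.0)), (141, np.float64(97.0)), (142, np.float64(98.0)), (143, np.float64(97.0))]
```

```bash
python3 -c "
from h import *
print(env.job_done())"
```

```text
the job is handed in; nothing more can be done
None
```

I handed the job in: the divider is home in the tray slot, both brass-lipped green vases stand in wells, and the blade is in the channel with its line within about 1.5 mm of the tray's edge. I left a green bottle without a brass lip, at the far right of the bench, as a look-alike. The arm did not go near the bowl, cup or roll.

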